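Set a hand coffee mill from burr contact and try the crank

ROBOT

A 6-joint arm with a two-finger parallel gripper is mounted at the origin on a cart in front of the work surface, level with it; the furniture and walls round the work are solid. World frame = base frame: x ahead of the robot, y to its left, z up, the work surface at z = 0. Lengths are in m, angles in rad, forces in N, time in s.
With the tool pointing down it reaches from about 0.35 to 0.775 m from the base axis. Payload 7.3 kg.
Tool frame: the origin (TCP) lies at the very end of the fingers, on their centre line; the grasp point (between the pads) lies 19 mm behind it (robot.tcp_to_grasp is the distance from the TCP to the grasp point, in m); z points along the fingers, y is the direction in which the jaws open and shut (so a half turn about z gives the same grasp; the last joint's range is limited). The gripper opens to 92 mm and grips with 3 to 60 N. Pads are 19 mm wide; open, the fingers measure 130 mm over their backs; the gripper's body (75 mm by 190 mm) begins 47 mm behind the grasp point.
Start: joints at [0.989, 0.342, 1.524, -0, 1.275, -0.146], TCP at [0.222, 0.476, 0.227] pointing down, gripper open.
Joint ranges: [-2.53, 2.53], [-0.77, 2.02], [0.04, 2.7], [-1, 4.14], [0.28, 2.66], [-3.11, 3.11]. Speed limits (rad/s): [2.57, 2.57, 3.14, 3.14, 3.14, 3.14].

INTERFACE

Orientations are given as [roll, pitch, yaw] about the fixed x, y, z axes, in that order (R = Rz(yaw) Ry(pitch) Rx(roll)).
In Python, from cell import robot gives the robot as it stands.
- The arm moves only by the tool arm_command, never from a script. Its argument "motion" is a list that holds one entry, the list of rows, each a list of 7 numbers: the turn, a rotation vector about the tool's x, y, z in units of 90 degrees (1.0 is 90 degrees), then the shift along the tool's x, y, z in units of 30 cm (1.0 is 30 cm), then the opening, from -1 (shut) to 1 (fully open). In form: [[[wx, wy, wz, tx, ty, tz, grip], ...]]. A call has 1 to 8 rows; each row is the pose to reach, as a shift and turn from the pose commanded when the call began, along the tool's axes at that moment; what a row does not reach only later rows make up. A row lasts 1/10 s, in which the tool goes at most 50 mm and 8.59 degrees, less where a joint would pass 70% of its speed; a pose out of reach is approached as far as the arm can. A call with a number of a shift or a turn outside -1 to 1 is refused whole. A call with a gripper value outside its range is refused whole. The fingers move at their own pace and stop on an object; "grip_force" is the grip in N (left out, the last holds). Time passes only in rows, so rows that repeat a pose let the fingers close. It gives the time, the measured TCP pose, the force and the opening at its end, in the units of the state.
- robot.observe(): the state, without advancing time (a new reading comes with each control period).
- robot.read_camera(name): name is "scene" or "top"; returns a dict with "image" (400x640x3 uint8, red, green, blue), "z_map" (400x640 float32, m along the optical axis (not along the pixel's ray), 0 where there is no reading), "fov_y" (degrees; the focal length in pixels is half the picture's height over the tangent of half this angle, whatever the lens; pixels are square), "cx", "cy" (the principal point, pixels), "k1" (the pictures are not rectified: a ray, as slopes to the right and down, at radius r is drawn at 1 + k1 r^2 times it, then the intrinsics apply), "cam_to_world" (4x4, takes a point from camera to world coordinates). Camera axes: x right, y down, z forward; pixel columns grow to the right and rows downward; lengths in m; the calibration is good to about 2 mm. A picture is of the moment at which its call begins.
- robot.hand_in(): hands the job in, once; it reports no verdict.
The state is a dict: "time": time; "qpos": joint angles; "qvel": joint speeds; "joint_efforts": joint torques, N m; "tool_pos": TCP position; "tool_rot": TCP orientation; "contact_force": force on the tool from outside, world axes, zero at the start; "torque": the same for the moment, N m; "opening": finger opening in m.
Only numpy, scipy, OpenCV 4.12 (cv2) and the standard library are available. Lean on these libraries where they do the work, as an engineer would, in place of code of your own. Each camera call takes 0.05 s, during which the arm holds its last target.

TASK

Set the grind on the hand coffee mill: turn the brass adjustment ring clockwise until the burrs touch and it stops, then back it off four clicks (15 degrees each). Then check that the mill runs: take the crank by its wooden knob and turn it clockwise one full turn, so that the knob ends where it began, and let go. Leave the things standing around it where they are.

Things in the scene. Friction and masses are not known exactly. Their poses are not given: they have to be found in the camera images.
- mill: Hand coffee mill, fixed to the worktop: a wooden box with a small drawer front on its -x side and a steel top plate; foot 116 x 250 mm (x, y), top plate 78 mm above the worktop. Origin at the centre of its underside, z up. The adjustment ring's vertical axis lies at y = +70 mm, the crank's vertical axis at y = -70 mm in its frame. A small steel block with the click pawl stands beside the ring, up to 106 mm above the worktop.
- ring_grip (a point): Centre of the grip bar of the brass adjustment ring, on the ring's axis, 122 mm above the worktop. The bar is 60 mm long, 14 mm thick and 30 mm high (its top 137 mm, its foot 107 mm above the worktop, where the ribbed disc of 72 mm diameter begins). The x axis of this point runs along the bar, z up; it turns with the ring.
- ring (a joint): Angle of the adjustment ring (rad). 0 = the burrs touch (a firm stop); it grows as the ring is turned anticlockwise seen from above (backing off), up to 2.3. Light click detents of about 0.1 N m hold it at every 15 degrees (0.262 rad) counted from the stop, so four clicks are 1.047 rad. At the start it stands some 0.5 to 1.4 rad open.
- knob_grip (a point): Centre (half-way up) of the upright dark wooden crank knob: 46 mm high, 23 mm thick, from 98 to 144 mm above the worktop, centre 121 mm. It spins freely on its pin, which stands 50 mm from the crank's axis.
- crank_axle (a point): Point on the crank's vertical axis, 98 mm above the worktop, at the mill's end opposite the ring. The knob circles it at a radius of 50 mm.
- crank (a joint): Angle of the crank (rad), growing clockwise seen from above; at the start between -1.4 and 1.4, at 0 the knob stands on the -x side (mill's frame) of the axis. It turns freely with a light drag of 0.05 N m over much more than a turn and stays where it is left.
- mug: Stoneware mug, 82 x 115 x 92 mm, loose, beside the mill on its drawer side. Bystander. Origin at the centre of its underside.
- pot: Grey pinch pot with a wooden lid, 77 mm across, 70 mm high, loose, behind the mill. Bystander. Origin at the centre of its underside.
- lemon: Lemon, 57 x 84 x 56 mm, loose, between the mill and the front of the sink. Bystander. Origin under its centre.
- scoop: Brass measuring cup with a long handle, 78 x 172 x 52 mm, loose, in front of the sink. Bystander. Origin at the centre of its underside.
- pepper_mill: Turned white pepper mill, 69 mm across, 238 mm high, loose, at the back: not the mill to be set. Bystander. Origin at the centre of its underside.
- glass: Low drinking glass, 80 mm across, 91 mm high, loose, on the draining surface. Bystander. Origin at the centre of its underside.

How it is judged:
By the outcome, as a careful person would: the job done as asked, in the order asked, and still so for the second after the job is handed in, with the robot touching nothing.
It also fails if it takes over 64 s, if anything falls off the work surface, if the arm or the gripper's body presses on something with over 40 N, if the wrist force passes 120 N, or if a joint passes its speed limit or range.

## Working session

There is one attempt and no reset: what is moved stays moved. The work goes in short steps, Python scripts to look and compute and a tool call to move; the robot and the scene stay as the last step left them, time stands still between calls to the robot, and variables do not carry over. Pictures are saved under pics/ and viewed, and the job is handed in when it is done.

Besides the shell and the picture viewer there is one more tool, called as name(argument=value, ...), one argument or row to a line, values as JSON. arm_command: Moves the arm, as the interface text tells. Its arguments: {"type":"object","properties":{"motion":{"type":"array"},"grip_force":{"type":"number"}},"required":["motion"]}

```bash
ls; mkdir -p pics; python3 - <<'E'
from cell import robot
import cv2,numpy as np
print(robot.observe())
for n in("scene","top"):
    c=robot.read_camera(n)
    cv2.imwrite(f"pics/{n}0.png",c["image"][:,:,::-1])
    np.savez(f"{n}0.npz",**c)
    print(n,c["fov_y"],c["cx"],c["cy"],c["k1"],c["cam_to_world"])
E
```

```text
pics
{'time': 0.0, 'qpos': array([ 9.88997976e-01,  3.42715218e-01,  1.52498952e+00, -2.89655690e-05,
        1.27539205e+00, -1.46029671e-01]), 'qvel': array([ 1.53031714e-03, -1.21423118e-03,  1.96290086e-04, -1.68465367e-04,
       -6.87862720e-04,  5.51199764e-05]), 'joint_efforts': array([-9.63069488e-05, -4.31255150e+01, -2.44218725e+01,  7.16517703e-02,
        5.61318209e-02, -2.21439227e-04]), 'tool_pos': array([0.22138959, 0.47560298, 0.22605845]), 'tool_rot': array([-3.14010049e+00, -1.91466169e-04,  2.70583228e+00]), 'contact_force': array([ 0.13732476, -0.44905303, -0.13101392]), 'torque': array([-0.01008536,  0.00162746, -0.04339276]), 'opening': 0.09189729941638536}
scene 54.005338815325324 319.17659627356 198.76646495361732 -0.08586598564255146 [[-0.8764857   0.42649103 -0.22333432  0.89602503]
 [ 0.48141677  0.77960325 -0.40057041  0.53991481]
 [ 0.00327247 -0.45861112 -0.88863104  1.39099007]
 [ 0.          0.          0.          1.        ]]
top 51.81403797837943 314.79065607649187 204.3732162894275 -0.07640243575005498 [[-0.061728   -0.97017732  0.23440482  0.24263999]
 [-0.99807666  0.05865645 -0.02005981 -0.01712651]
 [ 0.00571222 -0.23519224 -0.97193209  1.45533698]
 [ 0.          0.          0.          1.        ]]
```

View pics/scene0.png

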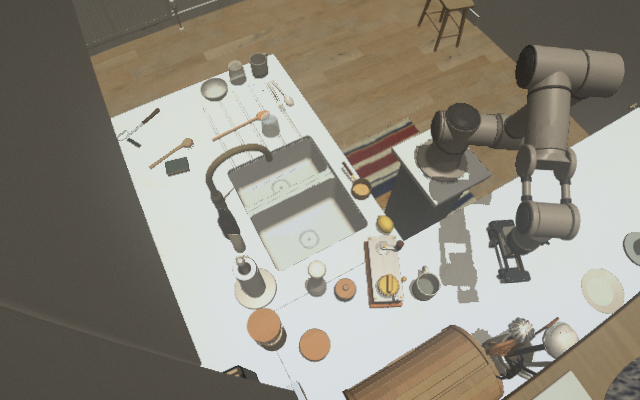

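View pics/top0.png

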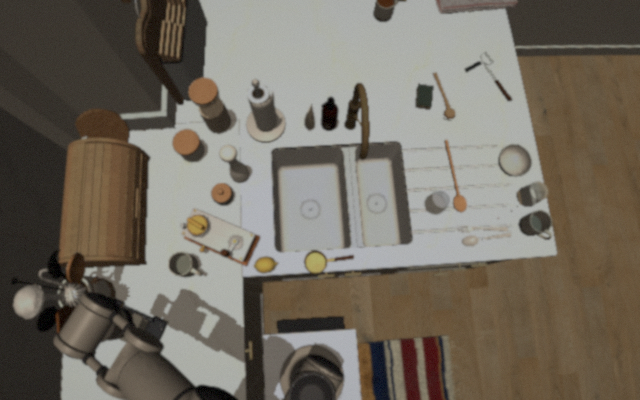

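The mill shows around pixel (385,270) in the scene view and (220,236) in the top view. The ring is at its sink-far end and the crank at the lemon end. I'll zoom in on both.

```bash
cat > h.py <<'E'
import numpy as np,cv2
def K(c):
    f=200/np.tan(np.radians(c["fov_y"])/2); return f
def ray(c,u,v):
    f=K(c); d=np.array([(u-c["cx"])/f,(v-c["cy"])/f]); s=d.copy()
    for _ in range(20): s=d/(1+c["k1"]*(s@s))
    R=c["cam_to_world"]; return R[:3,3],R[:3,:3]@np.array([s[0],s[1],1])
def onz(c,u,v,z):
    o,d=ray(c,u,v); return o+d*(z-o[2])/d[2]
def proj(c,p):
    M=np.linalg.inv(c["cam_to_world"]); q=M[:3,:3]@np.array(p)+M[:3,3]
    s=q[:2]/q[2]; s=s*(1+c["k1"]*(s@s)); return s*K(c)+[c["cx"],c["cy"]]
def cloud(c):
    """world points for all pixels"""
    f=float(K(c)); z=c["z_map"].astype(float)
    v,u=np.mgrid[0:400,0:640]; d=np.stack([(u-c["cx"])/f,(v-c["cy"])/f],-1); s=d.copy()
    for _ in range(20): s=d/(1+c["k1"]*(s**2).sum(-1,keepdims=True))
    p=np.concatenate([s*z[...,None],z[...,None]],-1); R=c["cam_to_world"]
    w=p@R[:3,:3].T+R[:3,3]; w[z==0]=np.nan; return w
def load(n):
    return {k:(v if v.ndim else float(v)) for k,v in np.load(n).items()}
E
python3 - <<'E'
from h import *
for n,(a,b,w,h) in (("scene",(345,210,100,75+25)),("top",(150,180,140,100))):
    c=load(n+"0.npz"); s=int(min(800//w,600//h))
    im=c["image"][b:b+h,a:a+w,::-1]
    im=cv2.resize(im,None,fx=s,fy=s,interpolation=cv2.INTER_CUBIC)
    if n=="top": im=cv2.convertScaleAbs(im,alpha=1.3)
    cv2.imwrite(f"pics/{n}0z.png",im); print(n,s)
    w_=cloud(c); z=w_[...,2]; 
    print(np.isfinite(z).mean())
    sub=w_[b:b+h,a:a+w]; m=np.isfinite(sub[...,2])&(sub[...,2]>.06)&(sub[...,2]<.2)
    print(m.sum(), sub[m].min(0),sub[m].max(0))
    zz=np.clip(np.nan_to_num(sub[...,2])/0.15*255,0,255).astype(np.uint8)
    cv2.imwrite(f"pics/{n}0h.png",cv2.resize(cv2.applyColorMap(zz,2),None,fx=s,fy=s,interpolation=0))
E
```

```text
scene 6
0.99585546875
2228 [0.35986152 0.14326414 0.06110182] [0.65375376 0.45396364 0.14790671]
top 5
0.99604296875
2405 [0.35778069 0.13112123 0.06000444] [0.67648461 0.45544908 0.14834084]
```

View pics/scene0z.png

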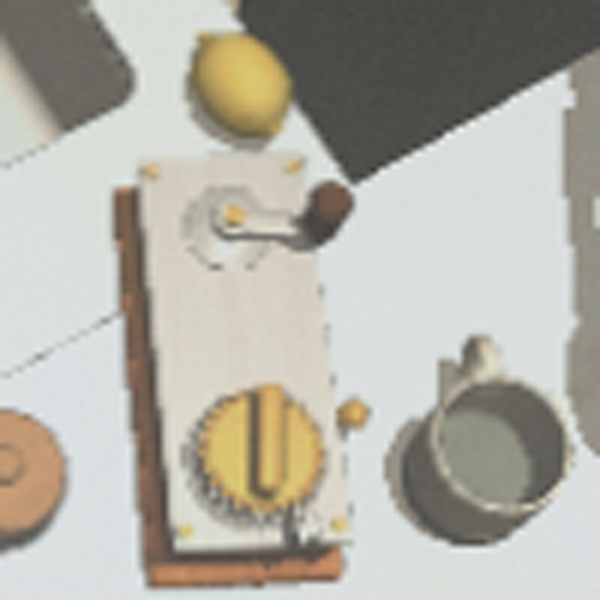

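View pics/top0z.png

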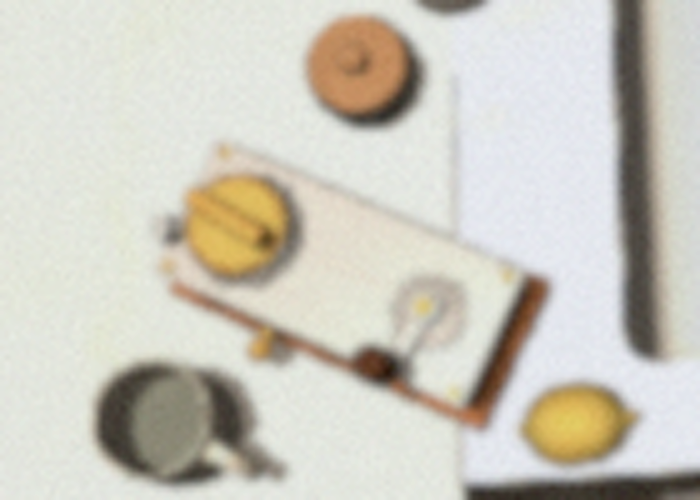

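View pics/scene0h.png

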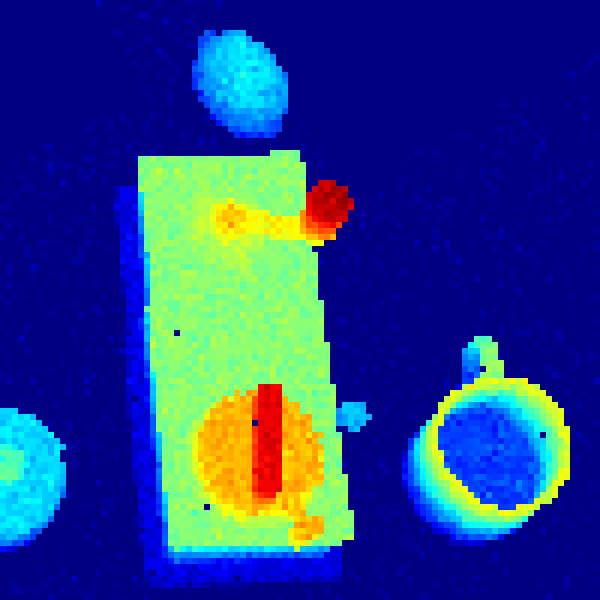

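The height map separates things cleanly: the knob is at crop pixel (328,205), the bar at (268,440), the pawl block at (305,525) and the mug at (490,460). I'll compute the poses from both views.

```bash
cat > meas.py <<'E'
from h import *
def measure(c,box,verbose=True):
    a,b,w,h=box
    P=cloud(c)[b:b+h,a:a+w].reshape(-1,3); P=P[np.isfinite(P[:,2])]
    pl=P[(abs(P[:,2]-.078)<.006)]
    pl=pl[(pl[:,1]>.15)]
    return P
E
python3 - <<'E'
from h import *
B={"scene":(362,232,45,72),"top":(178,205,90,65)}
for n in B:
    c=load(n+"0.npz"); a,b,w,h=B[n]
    P=cloud(c)[b:b+h,a:a+w].reshape(-1,3); I=c["image"][b:b+h,a:a+w].reshape(-1,3).astype(int)
    z=P[:,2]
    m=(abs(z-.078)<.008).reshape(h,w).astype(np.uint8)
    nl,l,st,ce=cv2.connectedComponentsWithStats(m); k=1+st[1:,4].argmax()
    pl=P[(l==k).ravel()]; (cx,cy),sz,ang=cv2.minAreaRect((pl[:,:2]*1000).astype(np.float32))
    print(n,"plate",cx,cy,sz,ang, np.median(pl[:,2]))
    hi=(z>.122)&(z<.155); Q=P[hi]; nl,l,st,ce=cv2.connectedComponentsWithStats(hi.reshape(h,w).astype(np.uint8))
    for i in range(1,nl):
        if st[i,4]<10: continue
        q=P[(l==i).ravel()]; top=q[q[:,2]>np.percentile(q[:,2],90)-.008]
        r=cv2.minAreaRect((top[:,:2]*1000).astype(np.float32))
        cv=np.cov(top[:,:2].T); ev,E=np.linalg.eigh(cv)
        print(" high",st[i,4],q.mean(0),"topmean",top.mean(0),"rect",r,"pca",np.degrees(np.arctan2(E[1,1],E[0,1])))
    mid=(abs(z-.105)<.008)
    nl,l,st,ce=cv2.connectedComponentsWithStats(mid.reshape(h,w).astype(np.uint8))
    for i in range(1,nl):
        if st[i,4]>5:
            q=P[(l==i).ravel()]; print(" mid",st[i,4],q.mean(0),cv2.minEnclosingCircle((q[:,:2]*1000).astype(np.float32)))
E
```

```text
scene plate 494.9767150878906 289.6094970703125 (238.26380920410156, 104.02703857421875) 63.94575500488281 0.07701575508458092
 high 48 [0.42476302 0.25715081 0.13987538] topmean [0.42365158 0.25750699 0.14215533] rect ((422.8486022949219, 257.46527099609375), (21.66266441345215, 20.81660270690918), 33.895179748535156) pca 74.91895883616891
 high 86 [0.52877495 0.35488606 0.1332546 ] topmean [0.52719148 0.35391752 0.13474267] rect ((527.2977294921875, 353.3152160644531), (59.95616912841797, 13.319009780883789), 54.397342681884766) pca 56.67100758649652
 mid 17 [0.46562361 0.22888109 0.10112518] ((465.5797424316406, 229.2383270263672), 8.731772422790527)
 mid 8 [0.43181357 0.25690684 0.10811501] ((429.7698974609375, 256.7269592285156), 8.717358589172363)
 mid 274 [0.52927166 0.35767238 0.10449467] ((525.5777587890625, 362.5232238769531), 44.706661224365234)
top plate 491.6571044921875 291.900146484375 (238.8526611328125, 103.19406127929688) 63.526039123535156 0.07822459385649005
 high 81 [0.52120374 0.35238615 0.13514682] topmean [0.52201125 0.35338404 0.13577461] rect ((522.8159790039062, 354.5740966796875), (61.756080627441406, 13.59316635131836), 56.994693756103516) pca 57.34257262116134
 high 53 [0.41798041 0.2557639  0.1409091 ] topmean [0.41784286 0.2567017  0.14232235] rect ((418.23358154296875, 256.69512939453125), (20.96103286743164, 22.235506057739258), 37.11458206176758) pca 102.08863054450029
 mid 286 [0.52072195 0.35549455 0.1059763 ] ((525.6718139648438, 362.424560546875), 45.710693359375)
 mid 24 [0.45915857 0.22796444 0.10103202] ((458.9084167480469, 227.5303955078125), 10.421340942382812)
```

```bash
python3 - <<'E'
from h import *
for n in("scene","top"):
    c=load(n+"0.npz"); P=cloud(c); z=P[...,2]
    m=(z>.12)&(z<.45)&(P[...,0]>.2)&(P[...,0]<.95)&(P[...,1]>-.1)&(P[...,1]<.75)
    nl,l,st,ce=cv2.connectedComponentsWithStats(m.astype(np.uint8))
    for i in range(1,nl):
        if st[i,4]>8:
            q=P[l==i]; print(n,st[i,4],ce[i].round(),q.min(0).round(3),q.max(0).round(3))
E
```

```text
scene 12 [228. 216.] [ 0.89  -0.1    0.185] [ 0.901 -0.086  0.191]
scene 1545 [508. 252.] [0.2   0.376 0.222] [0.295 0.573 0.45 ]
scene 32 [227. 224.] [ 0.893 -0.1    0.121] [ 0.927 -0.092  0.142]
scene 48 [234. 235.] [ 0.886 -0.057  0.12 ] [ 0.927 -0.034  0.143]
scene 52 [399. 244.] [0.412 0.244 0.121] [0.435 0.269 0.148]
scene 700 [247. 272.] [0.884 0.072 0.121] [0.95  0.158 0.322]
scene 306 [317. 271.] [0.699 0.196 0.12 ] [0.754 0.251 0.242]
scene 89 [389. 283.] [0.506 0.327 0.121] [0.547 0.38  0.14 ]
scene 675 [270. 324.] [0.894 0.251 0.12 ] [0.95  0.347 0.254]
scene 8359 [461. 364.] [0.2   0.571 0.12 ] [0.821 0.75  0.404]
top 2764 [98. 90.] [0.885 0.489 0.12 ] [0.95 0.75 0.45]
top 787 [261. 100.] [0.88  0.072 0.12 ] [0.95  0.156 0.324]
top 829 [207. 102.] [0.889 0.253 0.12 ] [0.95  0.35  0.255]
top 38 [323. 107.] [ 0.888 -0.1    0.121] [ 0.917 -0.085  0.193]
top 31 [309. 110.] [ 0.885 -0.053  0.12 ] [ 0.922 -0.033  0.146]
top 8793 [ 95. 216.] [0.202 0.569 0.12 ] [0.82  0.75  0.301]
top 319 [230. 155.] [0.697 0.195 0.121] [0.75  0.248 0.241]
top 81 [195. 223.] [0.501 0.327 0.124] [0.541 0.382 0.141]
top 54 [224. 253.] [0.407 0.246 0.121] [0.431 0.269 0.148]
top 739 [ 31. 301.] [0.241 0.693 0.352] [0.332 0.75  0.405]
top 681 [140. 317.] [0.2   0.376 0.292] [0.292 0.545 0.448]
```

```bash
cat > plan.py <<'E'
import sys,numpy as np
from scipy.spatial.transform import Rotation as Ro
from cell import robot
def state():
    s=robot.observe(); R=Ro.from_euler("xyz",s["tool_rot"])
    return s,R
def row(x,y,z,yawdeg):
    s,R=state(); T=Ro.from_euler("xyz",[np.pi,0,np.radians(yawdeg)])
    w=(R.inv()*T).as_rotvec()/(np.pi/2); t=R.inv().apply(np.array([x,y,z])-s["tool_pos"])/.3
    return np.round(np.r_[w,t],3)
def show():
    s,R=state(); print("t %.2f"%s["time"],"pos",s["tool_pos"].round(4),"rpy",np.degrees(s["tool_rot"]).round(2),"F",s["contact_force"].round(1),"M",s["torque"].round(3),"open",round(s["opening"],4),"q6 %.2f"%s["qpos"][5])
E
python3 - <<'E'
from plan import *
show(); print(row(.525,.354,.2,237))
E
```

```text
t 0.10 pos [0.2214 0.4756 0.2261] rpy [-1.7992e+02 -1.0000e-02  1.5503e+02] F [ 0.6  0.2 -0. ] M [-0.034  0.002 -0.037] open 0.0917 q6 -0.15
[-1.000e-03 -1.000e-03 -9.110e-01 -1.089e+00  6.000e-02  8.700e-02]
```

arm_command(
  motion=[
    [[0,0,-0.09,-0.1,0.01,0,1],[0,0,-0.18,-0.22,0.02,0,1],[0,0,-0.27,-0.34,0.03,0,1],[0,0,-0.36,-0.46,0.03,0,1],[0,0,-0.45,-0.58,0.04,0,1],[0,0,-0.54,-0.7,0.05,0,1],[0,0,-0.63,-0.82,0.06,0,1],[0,0,-0.7,-0.92,0.06,0,1]],
  ],
)

```text
time: 0.9
tool_pos: [0.481, 0.3748, 0.2261]
tool_rot: [3.142, -0.001, -2.473]
contact_force: [0.2, -0.3, 0.6]
opening: 0.0916
```

```bash
python3 - <<'E'
from plan import *
show(); print(row(.525,.354,.17,237))
E
```

```text
t 0.90 pos [0.481  0.3748 0.2261] rpy [ 1.8000e+02 -4.0000e-02 -1.4169e+02] F [ 0.2 -0.3  0.6] M [ 0.052  0.024 -0.01 ] open 0.0916 q6 -1.70
[ 0.    -0.    -0.208 -0.072 -0.145  0.187]
```

arm_command(
  motion=[
    [[0,0,-0.07,-0.02,-0.05,0.06,1],[0,0,-0.14,-0.05,-0.1,0.12,1],[0,0,-0.205,-0.07,-0.14,0.18,1],[0,0,-0.205,-0.07,-0.14,0.18,1],[0,0,-0.205,-0.07,-0.14,0.18,1]],
  ],
)

```text
time: 1.4
tool_pos: [0.5214, 0.3556, 0.1725]
tool_rot: [3.141, -0.001, -2.159]
contact_force: [-0.4, -0.4, -0.4]
opening: 0.092
```

```bash
python3 - <<'E'
from plan import *
show(); print(row(.525,.354,.111,237))
E
```

```text
t 1.40 pos [0.5214 0.3556 0.1725] rpy [ 1.7995e+02 -6.0000e-02 -1.2370e+02] F [-0.4 -0.4 -0.4] M [ 0.104  0.082 -0.003] open 0.092 q6 -2.08
[ 0.001 -0.001 -0.008 -0.002 -0.013  0.205]
```

arm_command(
  motion=[
    [[0,0,0,0,-0.01,0.05,0.6],[0,0,0,0,-0.01,0.1,0.4],[0,0,0,0,-0.01,0.15,0.2],[0,0,0,0,-0.01,0.2,0.0],[0,0,0,0,-0.01,0.2,-0.2],[0,0,0,0,-0.01,0.2,-0.2]],
  ],
  grip_force=25,
)

```text
time: 2.0
tool_pos: [0.5243, 0.3547, 0.1141]
tool_rot: [-3.141, 0.001, -2.156]
contact_force: [-0.2, -0.7, 0.9]
opening: 0.0483
```

```bash
python3 - <<'E'
from plan import *
show()
c=robot.read_camera("scene"); cv=__import__("cv2"); np.savez("s1.npz",**c)
cv.imwrite("pics/s1.png",cv.resize(c["image"][210:310,345:445,::-1],None,fx=6,fy=6,interpolation=2))
E
```

```text
t 2.00 pos [0.5243 0.3547 0.1141] rpy [-1.7997e+02  8.0000e-02 -1.2355e+02] F [-0.2 -0.7  0.9] M [ 0.088  0.093 -0.027] open 0.0483 q6 -2.08
```

View pics/s1.png

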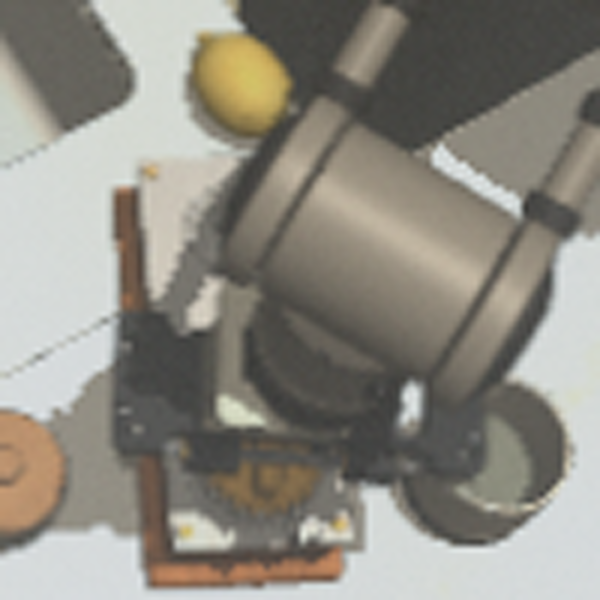

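The gripper straddles the bar, with the bar visible at about (265,485) between the fingers, and there's no contact yet. Closing on it.

arm_command(
  motion=[
    [[0,0,0,0,0,0.008,-0.4],[0,0,0,0,0,0.008,-0.7],[0,0,0,0,0,0.008,-1],[0,0,0,0,0,0.008,-1],[0,0,0,0,0,0.008,-1],[0,0,0,0,0,0.008,-1]],
  ],
  grip_force=25,
)

```text
time: 2.65
tool_pos: [0.5241, 0.3542, 0.1106]
tool_rot: [3.141, 0.0, -2.156]
contact_force: [-2.6, 1.1, 3.2]
opening: 0.0137
```

```bash
python3 - <<'E'
from plan import *
show()
E
```

```text
t 2.65 pos [0.5241 0.3542 0.1106] rpy [ 1.7998e+02  1.0000e-02 -1.2351e+02] F [-2.6  1.1  3.2] M [0.306 0.516 0.026] open 0.0137 q6 -2.08
```

arm_command(
  motion=[
    [[0,0,0.04,0,0,0,-1],[0,0,0.08,0,0,0,-1],[0,0,0.12,0,0,0,-1],[0,0,0.16,0,0,0,-1],[0,0,0.2,0,0,0,-1],[0,0,0.24,0,0,0,-1],[0,0,0.26,0,0,0,-1],[0,0,0.26,0,0,0,-1]],
  ],
)

```text
time: 3.45
tool_pos: [0.5243, 0.3541, 0.1106]
tool_rot: [3.141, 0.0, -2.565]
contact_force: [-2.5, 0.8, 3.1]
opening: 0.014
```

```bash
python3 - <<'E'
from plan import *
show()
E
```

```text
t 3.45 pos [0.5243 0.3541 0.1106] rpy [ 1.7999e+02  1.0000e-02 -1.4694e+02] F [-2.5  0.8  3.1] M [ 0.229  0.44  -0.022] open 0.014 q6 -1.68
```

arm_command(
  motion=[
    [[0,0,0.03,0,0,0,-1],[0,0,0.06,0,0,0,-1],[0,0,0.09,0,0,0,-1],[0,0,0.09,0,0,0,-1]],
  ],
)

```text
time: 3.85
tool_pos: [0.5243, 0.354, 0.1106]
tool_rot: [3.141, 0.0, -2.705]
contact_force: [-3.1, 1.0, 3.9]
opening: 0.0135
```

```bash
python3 - <<'E'
from plan import *
show()
E
```

```text
t 3.85 pos [0.5243 0.354  0.1106] rpy [ 1.7999e+02  1.0000e-02 -1.5499e+02] F [-3.1  1.   3.9] M [0.143 0.473 0.011] open 0.0135 q6 -1.53
```

arm_command(
  motion=[
    [[0,0,0.03,0,0,0,-1],[0,0,0.06,0,0,0,-1],[0,0,0.09,0,0,0,-1],[0,0,0.09,0,0,0,-1]],
  ],
)

```text
time: 4.25
tool_pos: [0.5243, 0.354, 0.1106]
tool_rot: [3.141, 0.0, -2.846]
contact_force: [-2.8, 0.7, 4.6]
opening: 0.0137
```

```bash
python3 - <<'E'
from plan import *
show()
E
```

```text
t 4.25 pos [0.5243 0.354  0.1106] rpy [ 1.7999e+02  1.0000e-02 -1.6305e+02] F [-2.8  0.7  4.6] M [ 0.126  0.507 -0.052] open 0.0137 q6 -1.39
```

arm_command(
  motion=[
    [[0,0,0.03,0,0,0,-1],[0,0,0.06,0,0,0,-1],[0,0,0.09,0,0,0,-1],[0,0,0.09,0,0,0,-1]],
  ],
)

```text
time: 4.65
tool_pos: [0.5246, 0.354, 0.1106]
tool_rot: [-3.141, 0.001, -2.985]
contact_force: [-1.7, 0.3, 3.5]
opening: 0.0143
```

```bash
python3 - <<'E'
from plan import *
show()
E
```

```text
t 4.65 pos [0.5246 0.354  0.1106] rpy [-1.7999e+02  5.0000e-02 -1.7105e+02] F [-1.7  0.3  3.5] M [0.029 0.255 0.625] open 0.0143 q6 -1.25
```

arm_command(
  motion=[
    [[0,0,0.02,0,0,0,-1],[0,0,0.04,0,0,0,-1],[0,0,0.06,0,0,0,-1],[0,0,0.06,0,0,0,-1]],
  ],
)

```text
time: 5.05
tool_pos: [0.5249, 0.3541, 0.1107]
tool_rot: [3.141, 0.002, -3.079]
contact_force: [-0.3, -1.1, 4.0]
opening: 0.0162
```

```bash
python3 - <<'E'
from plan import *
show()
E
```

```text
t 5.05 pos [0.5249 0.3541 0.1107] rpy [ 1.7999e+02  9.0000e-02 -1.7643e+02] F [-0.3 -1.1  4. ] M [0.091 0.012 0.811] open 0.0162 q6 -1.16
```

The stop is felt: the moment rises to 0.8 N m and the pads begin to twist on the bar, which puts the stop at about yaw -169°. I'll relax to that angle and check that the pads sit flush.

arm_command(
  motion=[
    [[0,0,-0.02,0,0,0,-1],[0,0,-0.04,0,0,0,-1],[0,0,-0.055,0,0,0,-1],[0,0,-0.055,0,0,0,-1]],
  ],
)

```text
time: 5.45
tool_pos: [0.5249, 0.3541, 0.1106]
tool_rot: [3.141, 0.001, -2.995]
contact_force: [1.1, 1.2, 3.6]
opening: 0.0147
```

```bash
python3 - <<'E'
from plan import *
show()
E
```

```text
t 5.45 pos [0.5249 0.3541 0.1106] rpy [ 1.7997e+02  7.0000e-02 -1.7160e+02] F [1.1 1.2 3.6] M [ 0.163 -0.099  0.187] open 0.0147 q6 -1.24
```

arm_command(
  motion=[
    [[0,0,-0.015,0,0,0,-1],[0,0,-0.03,0,0,0,-1],[0,0,-0.03,0,0,0,-1]],
  ],
)

```text
time: 5.75
tool_pos: [0.5247, 0.3541, 0.1106]
tool_rot: [3.141, 0.001, -2.948]
contact_force: [1.5, 0.5, 5.0]
opening: 0.0143
```

```bash
python3 - <<'E'
from plan import *
show()
E
```

```text
t 5.75 pos [0.5247 0.3541 0.1106] rpy [ 1.7999e+02  6.0000e-02 -1.6891e+02] F [1.5 0.5 5. ] M [ 0.187 -0.194  0.139] open 0.0143 q6 -1.29
```

arm_command(
  motion=[
    [[0,0,-0.05,0,0,0,-1],[0,0,-0.1,0,0,0,-1],[0,0,-0.15,0,0,0,-1],[0,0,-0.2,0,0,0,-1],[0,0,-0.25,0,0,0,-1],[0,0,-0.3,0,0,0,-1],[0,0,-0.35,0,0,0,-1],[0,0,-0.4,0,0,0,-1]],
  ],
)

```text
time: 6.55
tool_pos: [0.5244, 0.3544, 0.1105]
tool_rot: [3.141, 0.001, -2.318]
contact_force: [-0.1, 2.7, 4.8]
opening: 0.0135
```

arm_command(
  motion=[
    [[0,0,-0.05,0,0,0,-1],[0,0,-0.1,0,0,0,-1],[0,0,-0.15,0,0,0,-1],[0,0,-0.2,0,0,0,-1],[0,0,-0.24,0,0,0,-1],[0,0,-0.27,0,0,0,-1],[0,0,-0.27,0,0,0,-1],[0,0,-0.27,0,0,0,-1]],
  ],
)

```text
time: 7.35
tool_pos: [0.5241, 0.3545, 0.1105]
tool_rot: [3.141, 0.001, -1.897]
contact_force: [-1.0, 2.9, 6.1]
opening: 0.0138
```

```bash
python3 - <<'E'
from plan import *
show()
E
```

```text
t 7.35 pos [0.5241 0.3545 0.1105] rpy [ 1.7997e+02  6.0000e-02 -1.0867e+02] F [-1.   2.9  6.1] M [0.503 0.174 0.049] open 0.0138 q6 -2.34
```

arm_command(
  motion=[
    [[0,0,0,0,0,0,-0.6],[0,0,0,0,0,0,-0.4],[0,0,0,0,0,0,-0.1],[0,0,0,0,0,0,0],[0,0,0,0,0,-0.05,0],[0,0,0,0,0,-0.15,0],[0,0,0,0,0,-0.25,0],[0,0,0,0,0,-0.35,0]],
  ],
)

```text
time: 8.15
tool_pos: [0.5241, 0.3537, 0.2162]
tool_rot: [3.141, -0.001, -1.897]
contact_force: [-0.1, -1.1, -0.0]
opening: 0.0455
```

```bash
python3 - <<'E'
from plan import *
show(); print(row(.35,.15,.215,-155),row(.421,.257,.215,-155))
E
```

```text
t 8.15 pos [0.5241 0.3537 0.2162] rpy [ 1.7997e+02 -3.0000e-02 -1.0868e+02] F [-0.1 -1.1 -0. ] M [0.098 0.061 0.014] open 0.0455 q6 -2.34
[ 0.    -0.     0.515  0.829  0.332  0.005] [ 0.    -0.     0.515  0.416  0.222  0.004]
```

arm_command(
  motion=[
    [[0,0,0.07,0.1,0.04,0,0],[0,0,0.14,0.2,0.08,0,0],[0,0,0.21,0.3,0.12,0,0],[0,0,0.28,0.4,0.16,0,0],[0,0,0.35,0.5,0.2,0,0],[0,0,0.42,0.6,0.24,0,0],[0,0,0.49,0.7,0.28,0,0],[0,0,0.515,0.8,0.32,0,0]],
  ],
)

```text
time: 8.95
tool_pos: [0.3555, 0.1564, 0.2153]
tool_rot: [-3.141, 0.0, -2.709]
contact_force: [0.9, -0.7, 0.7]
opening: 0.0461
```

```bash
python3 - <<'E'
from plan import *
from h import *
show()
for n,(a,b,w,h) in {"scene":(362,232,45,72),"top":(178,205,90,65)}.items():
    c=robot.read_camera(n); np.savez(n+"2.npz",**c)
    im=c["image"][b-10:b+h+10,a-10:a+w+10,::-1]; s=6
    cv2.imwrite(f"pics/{n}2.png",cv2.resize(im,None,fx=s,fy=s,interpolation=2))
    P=cloud(c)[b:b+h,a:a+w].reshape(-1,3); z=P[:,2]
    hi=(z>.122)&(z<.155); nl,l,st,ce=cv2.connectedComponentsWithStats(hi.reshape(h,w).astype(np.uint8))
    for i in range(1,nl):
        if st[i,4]<10: continue
        q=P[(l==i).ravel()]; top=q[q[:,2]>np.percentile(q[:,2],90)-.008]
        r=cv2.minAreaRect((top[:,:2]*1000).astype(np.float32))
        ev,E=np.linalg.eigh(np.cov(top[:,:2].T))
        print(n,st[i,4],top.mean(0).round(4),"rect",r,"pca",np.degrees(np.arctan2(E[1,1],E[0,1])))
E
```

```text
t 8.95 pos [0.3555 0.1564 0.2153] rpy [-179.99    0.   -155.22] F [ 0.9 -0.7  0.7] M [ 0.022 -0.003 -0.004] open 0.0461 q6 -1.79
scene 50 [0.4242 0.2568 0.1415] rect ((423.5260925292969, 257.13116455078125), (22.202564239501953, 22.49346351623535), 31.991764068603516) pca 68.02532550866275
scene 89 [0.5272 0.3545 0.1344] rect ((526.5528564453125, 353.8445129394531), (60.55091094970703, 15.197975158691406), 73.55035400390625) pca 73.06378702643772
top 84 [0.5221 0.3537 0.1364] rect ((522.0213012695312, 353.58502197265625), (58.387630462646484, 14.006240844726562), 72.8060531616211) pca 74.16992245430752
```

View pics/scene2.png

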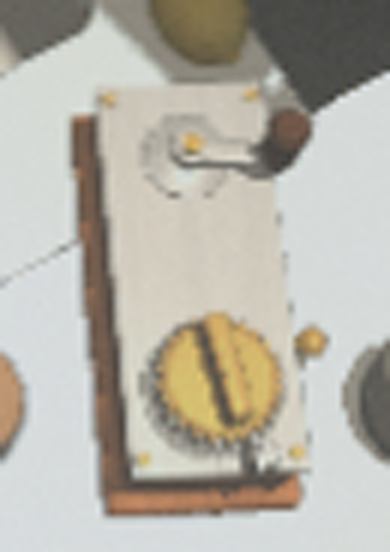

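The bar now lies at about 73°, against 57° at the start: 16° net by camera, with 14.8° commanded in the grip. With the stop about 60° away, this is the fourth click. The knob is still at about (0.421, 0.257), so I'll go there next.

```bash
python3 - <<'E'
from plan import *
show(); print(row(.421,.257,.215,-155),row(.421,.257,.113,-155))
E
```

```text
t 9.05 pos [0.354  0.1554 0.2153] rpy [-1.7999e+02 -1.0000e-01 -1.5517e+02] F [-0.6 -0.8 -0.3] M [ 0.084  0.024 -0.018] open 0.0458 q6 -1.79
[-0.    -0.001 -0.002 -0.345  0.214  0.   ] [-0.    -0.001 -0.002 -0.345  0.214  0.34 ]
```

arm_command(
  motion=[
    [[0,0,0,-0.1,0.06,0,0.1],[0,0,0,-0.2,0.12,0,0.1],[0,0,0,-0.3,0.18,0,0.1],[0,0,0,-0.345,0.214,0,0.1],[0,0,0,-0.345,0.214,0,0.1],[0,0,0,-0.345,0.214,0.1,0.1],[0,0,0,-0.345,0.214,0.15,0.1],[0,0,0,-0.345,0.214,0.19,0.1]],
  ],
)

```text
time: 9.85
tool_pos: [0.4224, 0.2585, 0.1572]
tool_rot: [-3.142, -0.002, -2.705]
contact_force: [-0.0, 0.1, 0.3]
opening: 0.0504
```

```bash
python3 - <<'E'
from plan import *
show(); print(row(.421,.257,.113,-155))
E
```

```text
t 9.85 pos [0.4224 0.2585 0.1572] rpy [-1.8000e+02 -1.0000e-01 -1.5501e+02] F [-0.   0.1  0.3] M [0.03  0.038 0.037] open 0.0504 q6 -1.61
[-0.    -0.001 -0.     0.006 -0.003  0.147]
```

arm_command(
  motion=[
    [[0,0,0,0.005,-0.003,0.05,0.1],[0,0,0,0.005,-0.003,0.1,0.1],[0,0,0,0.005,-0.003,0.14,0.1],[0,0,0,0.005,-0.003,0.14,0.1]],
  ],
  grip_force=12,
)

```text
time: 10.25
tool_pos: [0.4211, 0.2568, 0.1151]
tool_rot: [3.142, -0.003, -2.706]
contact_force: [-0.6, 0.2, -0.2]
opening: 0.0505
```

arm_command(
  motion=[
    [[0,0,0,0,0,0,-0.2],[0,0,0,0,0,0,-0.4],[0,0,0,0,0,0,-0.6],[0,0,0,0,0,0,-0.8],[0,0,0,0,0,0,-1],[0,0,0,0,0,0,-1]],
  ],
  grip_force=12,
)

```text
time: 10.85
tool_pos: [0.4223, 0.2581, 0.1168]
tool_rot: [3.141, 0.001, -2.706]
contact_force: [-3.5, 1.7, 4.9]
opening: 0.0239
```

```bash
python3 - <<'E'
from plan import *
show()
E
```

```text
t 10.85 pos [0.4223 0.2581 0.1168] rpy [ 1.7998e+02  4.0000e-02 -1.5501e+02] F [-3.5  1.7  4.9] M [0.311 0.398 0.026] open 0.0239 q6 -1.61
```

```bash
cat > circ.py <<'E'
import numpy as np
c=np.array([.4623,.2282]); y=np.radians(-155); X=np.array([np.cos(y),np.sin(y)]);Y=np.array([np.sin(y),-np.cos(y)])
p0=np.array([.4223,.2581])-c; a0=np.arctan2(p0[1],p0[0]); r=.05
for k in range(5):
    a=a0-np.radians(72*k+9*np.arange(0,9)); p=r*np.c_[np.cos(a),np.sin(a)]; d=(p-p[0])/.3
    print(k,(p[-1]+c).round(4)); print(np.c_[d@X,d@Y][1:].round(3).tolist())
E
python3 circ.py
```

```text
0 [0.4784 0.2755]
[[-0.024, 0.011], [-0.049, 0.017], [-0.075, 0.02], [-0.101, 0.018], [-0.127, 0.013], [-0.151, 0.003], [-0.174, -0.01], [-0.194, -0.027]]
1 [0.5123 0.2275]
[[-0.017, -0.02], [-0.032, -0.042], [-0.042, -0.065], [-0.049, -0.091], [-0.051, -0.117], [-0.05, -0.143], [-0.044, -0.168], [-0.035, -0.193]]
2 [0.4771 0.1804]
[[0.013, -0.023], [0.03, -0.043], [0.049, -0.06], [0.071, -0.074], [0.095, -0.085], [0.121, -0.092], [0.147, -0.094], [0.173, -0.093]]
3 [0.4215 0.1994]
[[0.026, 0.006], [0.05, 0.015], [0.073, 0.028], [0.093, 0.045], [0.11, 0.064], [0.124, 0.086], [0.135, 0.11], [0.141, 0.136]]
4 [0.4223 0.2581]
[[0.003, 0.026], [0.001, 0.052], [-0.004, 0.078], [-0.014, 0.102], [-0.027, 0.125], [-0.044, 0.145], [-0.063, 0.162], [-0.085, 0.176]]
```

arm_command(
  motion=[
    [[0,0,0,-0.024,0.011,0,-1],[0,0,0,-0.049,0.017,0,-1],[0,0,0,-0.075,0.02,0,-1],[0,0,0,-0.101,0.018,0,-1],[0,0,0,-0.127,0.013,0,-1],[0,0,0,-0.151,0.003,0,-1],[0,0,0,-0.174,-0.01,0,-1],[0,0,0,-0.194,-0.027,0,-1]],
  ],
)

```text
time: 11.65
tool_pos: [0.4796, 0.2771, 0.117]
tool_rot: [3.139, 0.004, -2.705]
contact_force: [0.6, 7.0, 1.7]
opening: 0.0239
```

```bash
python3 - <<'E'
from plan import *
show()
E
```

```text
t 11.65 pos [0.4796 0.2771 0.117 ] rpy [ 179.88    0.23 -155.  ] F [0.6 7.  1.7] M [ 1.265 -0.073 -0.032] open 0.0239 q6 -1.62
```

arm_command(
  motion=[
    [[0,0,0,-0.017,-0.02,0,-1],[0,0,0,-0.032,-0.042,0,-1],[0,0,0,-0.042,-0.065,0,-1],[0,0,0,-0.049,-0.091,0,-1],[0,0,0,-0.051,-0.117,0,-1],[0,0,0,-0.05,-0.143,0,-1],[0,0,0,-0.044,-0.168,0,-1],[0,0,0,-0.035,-0.193,0,-1]],
  ],
)

```text
time: 12.45
tool_pos: [0.5134, 0.2265, 0.1168]
tool_rot: [-3.141, 0.002, -2.706]
contact_force: [3.4, 2.0, 4.3]
opening: 0.024
```

```bash
python3 - <<'E'
from plan import *
show()
E
```

```text
t 12.45 pos [0.5134 0.2265 0.1168] rpy [-1.7996e+02  1.2000e-01 -1.5502e+02] F [3.4 2.  4.3] M [ 0.327 -0.393 -0.039] open 0.024 q6 -1.73
```

arm_command(
  motion=[
    [[0,0,0,0.013,-0.023,0,-1],[0,0,0,0.03,-0.043,0,-1],[0,0,0,0.049,-0.06,0,-1],[0,0,0,0.071,-0.074,0,-1],[0,0,0,0.095,-0.085,0,-1],[0,0,0,0.121,-0.092,0,-1],[0,0,0,0.147,-0.094,0,-1],[0,0,0,0.173,-0.093,0,-1]],
  ],
)

```text
time: 13.25
tool_pos: [0.4757, 0.1808, 0.1166]
tool_rot: [3.138, -0.0, -2.706]
contact_force: [-0.9, 11.8, 7.0]
opening: 0.0242
```

```bash
python3 - <<'E'
from plan import *
show()
E
```

```text
t 13.25 pos [0.4757 0.1808 0.1166] rpy [ 1.7981e+02 -2.0000e-02 -1.5507e+02] F [-0.9 11.8  7. ] M [2.12  0.304 0.015] open 0.0242 q6 -1.80
```

arm_command(
  motion=[
    [[0,0,0,0.025,0.009,0,-1],[0,0,0,0.049,0.018,0,-1],[0,0,0,0.072,0.031,0,-1],[0,0,0,0.092,0.048,0,-1],[0,0,0,0.109,0.067,0,-1],[0,0,0,0.123,0.089,0,-1],[0,0,0,0.134,0.113,0,-1],[0,0,0,0.14,0.139,0,-1]],
  ],
)

```text
time: 14.05
tool_pos: [0.4228, 0.2003, 0.1168]
tool_rot: [-3.141, 0.004, -2.706]
contact_force: [7.7, 4.9, 1.0]
opening: 0.0238
```

```bash
python3 - <<'E'
from plan import *
show(); print(row(.4223,.2581,.1168,-155))
E
```

```text
t 14.05 pos [0.4228 0.2003 0.1168] rpy [-179.98    0.25 -155.04] F [7.7 4.9 1. ] M [ 0.734 -1.253 -0.061] open 0.0238 q6 -1.73
[-0.     0.003 -0.    -0.08   0.175  0.   ]
```

arm_command(
  motion=[
    [[0,0,0,0.002,0.026,0,-1],[0,0,0,0,0.052,0,-1],[0,0,0,-0.005,0.077,0,-1],[0,0,0,-0.014,0.101,0,-1],[0,0,0,-0.027,0.124,0,-1],[0,0,0,-0.043,0.143,0,-1],[0,0,0,-0.062,0.16,0,-1],[0,0,0,-0.083,0.174,0,-1]],
  ],
)

```text
time: 14.85
tool_pos: [0.4213, 0.2571, 0.1166]
tool_rot: [-3.141, -0.002, -2.706]
contact_force: [-0.2, -1.3, 9.0]
opening: 0.024
```

arm_command(
  motion=[
    [[0,0,0,0,0,0,-1],[0,0,0,0,0,0,-1]],
  ],
)

```text
time: 15.05
tool_pos: [0.4217, 0.2575, 0.1167]
tool_rot: [3.141, -0.001, -2.705]
contact_force: [0.9, 0.9, 7.1]
opening: 0.0244
```

```bash
python3 - <<'E'
from plan import *
show(); print(row(.4223,.2581,.1168,-155))
E
```

```text
t 15.05 pos [0.4217 0.2575 0.1167] rpy [ 1.7999e+02 -3.0000e-02 -1.5501e+02] F [0.9 0.9 7.1] M [ 0.196 -0.076  0.015] open 0.0244 q6 -1.61
[ 0.    -0.    -0.    -0.003  0.001 -0.   ]
```

arm_command(
  motion=[
    [[0,0,0,-0.003,0.001,0,-1],[0,0,0,-0.003,0.001,0,-1],[0,0,0,-0.003,0.001,0,-0.5],[0,0,0,-0.003,0.001,0,-0.2],[0,0,0,-0.003,0.001,0,0.1],[0,0,0,-0.003,0.001,0,0.1],[0,0,0,-0.003,0.001,-0.08,0.1],[0,0,0,-0.003,0.001,-0.16,0.1]],
  ],
)

```text
time: 15.85
tool_pos: [0.4216, 0.2578, 0.1639]
tool_rot: [3.141, -0.004, -2.706]
contact_force: [-0.4, -0.1, -0.5]
opening: 0.0503
```

arm_command(
  motion=[
    [[0,0,0,0,0,-0.1,0.1],[0,0,0,0,0,-0.2,0.1],[0,0,0,0.1,-0.05,-0.2,0.1],[0,0,0,0.2,-0.1,-0.2,0.1],[0,0,0,0.3,-0.2,-0.2,0.1],[0,0,0,0.34,-0.21,-0.2,0.1]],
  ],
)

```text
time: 16.45
tool_pos: [0.3549, 0.1557, 0.2239]
tool_rot: [-3.141, -0.002, -2.707]
contact_force: [0.7, 0.7, -0.3]
opening: 0.0506
```

```bash
python3 - <<'E'
from plan import *
from h import *
show()
for n,(a,b,w,h) in {"scene":(362,232,45,72),"top":(178,205,90,65)}.items():
    c=robot.read_camera(n); np.savez(n+"3.npz",**c)
    cv2.imwrite(f"pics/{n}3.png",c["image"][:,:,::-1])
    P=cloud(c)[b:b+h,a:a+w].reshape(-1,3); z=P[:,2]
    hi=(z>.122)&(z<.155); nl,l,st,ce=cv2.connectedComponentsWithStats(hi.reshape(h,w).astype(np.uint8))
    for i in range(1,nl):
        if st[i,4]<10: continue
        q=P[(l==i).ravel()]; top=q[q[:,2]>np.percentile(q[:,2],90)-.008]
        r=cv2.minAreaRect((top[:,:2]*1000).astype(np.float32))
        ev,E=np.linalg.eigh(np.cov(top[:,:2].T))
        print(n,st[i,4],top.mean(0).round(4),"rect",r,"pca",np.degrees(np.arctan2(E[1,1],E[0,1])))
E
```

```text
t 16.45 pos [0.3549 0.1557 0.2239] rpy [-1.7998e+02 -1.4000e-01 -1.5511e+02] F [ 0.7  0.7 -0.3] M [ 0.062  0.001 -0.036] open 0.0506 q6 -1.79
scene 47 [0.4235 0.2553 0.1414] rect ((424.18084716796875, 255.65293884277344), (20.14319610595703, 21.394126892089844), 78.92689514160156) pca 169.30181314098394
scene 88 [0.5276 0.354  0.1351] rect ((527.2452392578125, 353.9653625488281), (59.99583435058594, 13.728553771972656), 75.21123504638672) pca 74.32367690043617
top 85 [0.5218 0.353  0.1362] rect ((522.1727905273438, 352.5652770996094), (58.23048782348633, 13.824631690979004), 73.69158172607422) pca 73.29440426843706
```

View pics/scene3.png

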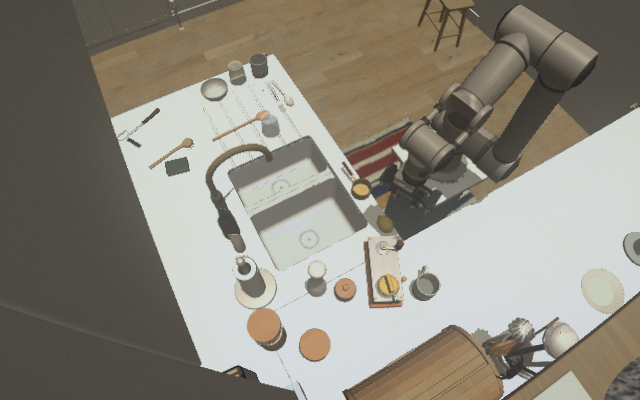

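The bystanders stand where they were: lemon (386,224), mug (426,286), pot (345,290). The bar is still at about 74°. The knob reads 1–2 mm from where it began, so I'll compare it more finely.

```bash
python3 - <<'E'
from h import *
from cell import robot
ims=[("0",load("scene0.npz")),("2",load("scene2.npz")),("3",load("scene3.npz"))]
for i in range(3): ims.append(("n%d"%i,robot.read_camera("scene")))
for n,c in ims:
    a,b,w,h=385,230,30,30
    P=cloud(c)[b:b+h,a:a+w]; v,u=np.mgrid[b:b+h,a:a+w]
    k=(P[...,2]>.125)&(P[...,2]<.155); g=P[k]
    kk=(P[...,2]>.135)&(P[...,2]<.155)
    I=c["image"][b:b+h,a:a+w].astype(int); d=(I[...,0]>I[...,2]+12)&(I.sum(-1)<300)&k
    print(n,k.sum(),u[k].mean().round(2),v[k].mean().round(2),"top",kk.sum(),u[kk].mean().round(2),v[kk].mean().round(2),P[kk].mean(0).round(4),d.sum())
c=ims[-1][1]
k0=proj(c,[.421,.257,.144]); k1=proj(c,[.421+.003,.257+.004,.144]); print("px per 5mm cw",k1-k0)
for n,c in (("0",ims[0][1]),("n",ims[-1][1])):
    P=cloud(c)
    for nm,(a,b,w,h,zl) in {"lemon":(373,212,28,24,.015),"mug":(408,262,36,42,.015),"pot":(330,274,30,30,.015),"pep":(300,255,35,45,.1),"scoop":(345,175,30,30,.02)}.items():
        q=P[b:b+h,a:a+w].reshape(-1,3); q=q[(q[:,2]>zl)&(q[:,2]<.3)]; print(n,nm,len(q),q.mean(0).round(4))
E
```

```text
0 48 399.29 243.5 top 42 399.52 243.14 [0.4238 0.2568 0.1412] 31
2 49 399.22 243.55 top 42 399.38 243.24 [0.4245 0.2568 0.1413] 35
3 45 399.38 243.18 top 41 399.44 242.95 [0.4235 0.2559 0.1407] 34
n0 45 399.36 243.18 top 40 399.62 242.92 [0.423  0.2562 0.1409] 36
n1 47 399.28 243.3 top 39 399.46 242.97 [0.4237 0.2561 0.1412] 35
n2 47 399.3 243.3 top 40 399.42 242.88 [0.4236 0.2558 0.1412] 36
px per 5mm cw [-0.07324275  1.3684013 ]
0 lemon 229 [0.3924 0.1432 0.0438]
0 mug 623 [0.3963 0.4106 0.0522]
0 pot 395 [0.6506 0.2863 0.05  ]
0 pep 340 [0.7291 0.2276 0.2078]
0 scoop 155 [ 0.3825 -0.0425  0.0348]
n lemon 229 [0.3925 0.1435 0.0437]
n mug 625 [0.3963 0.4107 0.0521]
n pot 392 [0.6507 0.2861 0.05  ]
n pep 336 [0.7289 0.2278 0.209 ]
n scoop 154 [ 0.3827 -0.0436  0.0344]
```

```bash
python3 - <<'E'
from cell import robot
print(robot.hand_in(), robot.observe()["time"])
E
```

```text
the job is handed in; nothing more can be done
the job is handed in; nothing more can be done
```

The grind is set four clicks off the stop, the crank has made one full clockwise turn, and the job is handed in at about 17 s.

**Ring:** I turned it clockwise until the moment rose to 0.8 N m. The pads twisted slightly on the bar there, so the stop angle, about -168.5° tool yaw, is an estimate good to 1–2°. I then backed it off to -108.7°, about 60°, and released it. The camera shows the bar 16–17° past its starting angle, against 14.8° by the tool. The difference fits measurement error or the fourth click pulling the ring in; the third or fifth click would be 15° away.

**Crank:** I took it by the knob and turned it once with side forces up to about 12 N, then let go. By camera the knob stands about 1 mm (about 1°) short of where it began, which is close to the measuring noise.

**Bystanders:** The lemon, mug, pot and pepper mill each read within about 1 mm of before. The scoop reads 1.1 mm off, probably noise, since the arm did not go near it. I did not measure the glass, which is far from where the arm worked.

The gripper is open and about 0.12 m clear of the mill.

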